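# Set the reference block in front of the reading head

## Robot

A 7-joint arm with a two-finger parallel gripper is mounted at the origin on a cart in front of the work surface, level with it; the furniture and walls round the work are solid. World frame = base frame: x ahead of the robot, y to its left, z up, the work surface at z = 0. Lengths are in mm, angles in rad, forces in N, time in s.
With the tool pointing down it reaches from about 400 to 875 mm from the base axis. Payload 4.4 kg.
Tool frame: the origin (TCP) lies where the fingers leave the gripper's body, on its centre line; the fingertips stand 73 mm ahead of it and the grasp point (between the pads) lies 54 mm ahead of it; z points along the fingers, y is the line along which they close (so a half turn about z gives the same grasp; the last joint's range is limited). The gripper opens to 85 mm and grips with 20 to 120 N. Pads are 22 mm wide; open, the fingers measure 114 mm over their backs; the gripper's body (76 mm by 85 mm) begins 54 mm behind the grasp point. The pads swing forward as they close: fully open they stand 13 mm farther back than shut.
Start: joints at [-1.212, 0.628, 0.038, 1.517, -0.027, 0.996, -0.02], TCP at [267.871, 592.252, 303.913] pointing down, gripper open.
Joint ranges: [-3.06, 3.06], [-0.37, 2.12], [-1.25, 1.32], [0.18, 2.47], [-1.1, 4.24], [0.23, 1.98], [-2.94, 2.94]. Speed limits (rad/s): [2.57, 2.57, 3.14, 3.14, 3.14, 3.14, 3.14].

## Interface

Orientations are given as [roll, pitch, yaw] about the fixed x, y, z axes, in that order (R = Rz(yaw) Ry(pitch) Rx(roll)).
In Python, from cell import ctrl gives the robot as it stands.
- The arm moves only by the tool send_rows, never from a script. Its argument "rows" is a list that holds one entry, the list of rows, each a list of 6 numbers: the shift along the tool's x, y, z in cm, then the turn, a rotation vector about the tool's x, y, z in rad. In form: [[[tx, ty, tz, wx, wy, wz], ...]]. A call has 1 to 10 rows; each row is the pose to reach, as a shift and turn from the pose commanded when the call began, along the tool's axes at that moment; what a row does not reach only later rows make up. A row lasts 1/10 s, in which the tool goes at most 50 mm and 8.59 degrees, less where a joint would pass 70% of its speed; a pose out of reach is approached as far as the arm can. A call with a gripper value outside its range is refused whole. "grip" is the closure in counts, from 0 (fully open) to 255 (shut), set as the call begins (left out, the last holds). The fingers move at their own pace and stop on an object; the grip force is fixed at half the most. Time passes only in rows, so rows that repeat a pose let the fingers close. It gives the time, the measured TCP pose, the force, the opening and the grip force at its end, in the units of the state.
- ctrl.read_state(): the state, without advancing time (a new reading comes with each control period).
- ctrl.get_image(name): name is "side" or "top" or "wrist"; returns a dict with "pixels" (384x512x3 uint8, red, green, blue), "fx", "fy", "cx", "cy" (pixels), "extrinsics" (4x4, takes a point from camera to world coordinates); the wrist camera has in their place "mount" (4x4, takes a point from camera to tool coordinates, whose origin is the TCP and whose axes are the flange's). Camera axes: x right, y up, looking along -z (the intrinsics and any distortion apply to the point x, -y, -z); pixel columns grow to the right and rows downward; lengths in mm; the calibration is good to about 2 mm. A picture is of the moment at which its call begins: read the wrist's pose just before it. There is no depth.
- ctrl.finish_job(): hands the job in; it is judged then, once.
The state is a dict: "clock": time; "qpos": joint angles; "qd": joint speeds; "tau": joint torques, N m; "eef_pos": TCP position; "tool_rot": TCP orientation; "force": force on the tool from outside, world axes, zero at the start; "torque": the same for the moment, N m; "width": finger opening in mm; "gripper_force": force on a finger pad.
Only numpy, scipy, OpenCV 4.12 (cv2) and the standard library are available. Lean on these libraries where they do the work, as an engineer would, in place of code of your own. Each camera call takes 0.05 s, during which the arm holds its last target. There are 200 camera calls.

## Task

Lift the grey reference block with the rectangular flange and foot (not the round one) out of its black holder and plug it into the rectangular socket of the slide, fully home. Then move the slide along its rail towards the reading head until its ball detent clicks into the notch, without running on past it, and finish while still holding the block or the slide there with the fingers; leave the round block and the timer alone.

Things in the scene. Friction and masses are not known exactly. Their poses are not given: they have to be found in the camera images.
- ref_tab (a point): Centre of the grip tab of the loose reference block with the rectangular foot, which hangs upright by its flange in a low black holder. Tab 34 mm (x) by 14 mm (y, the way to pinch it) by 34 mm high. The point is 41 mm above the foot, 21 mm above the flange's underside, 17 mm below the top. z up; a half turn about z makes no difference.
- ref_flange (a point): The same block's point on its axis in the plane of the flange's underside, 20 mm above its foot; seated, it coincides with socket. Axes as for ref_tab.
- ref_block: The rectangular block itself (about 90 g, 58 mm high), axes as ref_tab; origin at the centre of its foot. From below: steel plug 25 mm (x) by 19 mm (y) by 20 mm high, its lowest 8 mm tapering to 20 by 14 mm; grey rectangular flange 38 by 32 by 4 mm; tab.
- round_block: A loose block of the same height and tab but with a round flange (40 mm across) and a round foot; belongs to another instrument, to be left alone. Origin at the centre of its foot. It hangs in a like holder; the two may stand in either place.
- holder_a: Fixed black parking holder of the rectangular block, 54 by 54 by 22 mm, with a loose 30 by 26 mm opening from which the block lifts straight up; origin at its underside.
- socket (a point): Centre of the socket's mouth in the slide's top face, 48 mm above the bench. Socket 28 mm (x) by 22 mm (y), 22 mm deep, mouth chamfered 2 mm; x and y match the block's. y points along the rail towards the reading head (the way to move), x across the rail to the side where the head stands, z up.
- slide: The slide, a grey block 50 by 50 by 30 mm on a steel rail (axes as socket); origin under its centre. It moves only along y, against about 2 N of friction.
- notch (a point): Where socket lies when the ball sits in the notch: opposite the head's lens, on the rail's line (axes as socket). The spring ball meets a rib on the slide about 10 mm before: resistance rises by some 7 to 12 N; past the crest, 5 mm before, the ball pulls the slide into the notch; a like crest 5 mm beyond resists running past.
- head: Fixed reading head, a grey box 34 by 40 mm on the rail unit's plate beside the rail, top 72 mm above the bench; its black lens tube ends 13 mm from the slide's side face. Origin on the plate's top, 45 mm in x from the rail's line. It stands at a different place along the rail each time.
- rail_unit: Fixed aluminium plate 105 mm (x) by 220 mm (y) by 10 mm with the rail along y; origin on the bench under the rail's line. End stops of the rail reach 30 mm above the bench. Beware: to the left of the work the fixed microscope overhangs the bench with its eyepieces, about 0.25 to 0.33 m high around x 0.45 to 0.6, y 0 to 0.2.
- timer: Loose bench timer 64 by 64 by 24 mm, origin at its underside.
Things that resemble listed ones, but are neither listed nor needed, are in the scene too. What is shaped like the ref_block but blue or green is not meant.

How it is judged:
By the outcome, as a careful person would: the job done as asked, in the order asked, and still so for the second after the job is handed in, while the arm keeps its last pose, push and grip.
It also fails if it takes over 58 s, if anything falls off the work surface, if the arm or the gripper's body presses on something with over 40 N, if the wrist force passes 120 N, or if a joint passes its speed limit or range.

## Working session

There is one attempt and no reset: what is moved stays moved. The work goes in short steps, Python scripts to look and compute and a tool call to move; the robot and the scene stay as the last step left them, time stands still between calls to the robot, and variables do not carry over. Pictures are saved under pics/ and viewed, at most 11 in all, crops included, and the job is handed in when it is done.

Besides the shell and the picture viewer there is one more tool, called in YAML: its name, and indented under it one key for each argument. send_rows: Moves the arm, as the interface text tells. Its arguments: {"type":"object","properties":{"rows":{"type":"array","items":{"type":"array","items":{"type":"array","items":{"type":"number"}}}},"grip":{"type":"number"}},"required":["rows"]}

```bash
mkdir -p pics; ls; python3 - <<'E'
from cell import ctrl
import cv2, numpy as np
s=ctrl.read_state(); print(s)
for n in ("top","side"):
    d=ctrl.get_image(n)
    cv2.imwrite(f"pics/{n}0.png",d["pixels"][:,:,::-1])
    np.save(f"pics/{n}0.npy",d,allow_pickle=True)
    print(n,{k:(np.round(v,3).tolist() if k!="pixels" else 0) for k,v in d.items()})
a=cv2.imread("pics/top0.png");
E
```

```text
pics
{'clock': 0.0, 'qpos': array([-1.211797  ,  0.62933659,  0.03841353,  1.51839312, -0.0270022 ,
        0.99628812, -0.01994965]), 'qd': array([-0.00055653,  0.00150254, -0.00122306, -0.00105164,  0.00073029,
       -0.00038285, -0.00045015]), 'tau': array([ 1.31502375e-04, -5.63396394e+01,  1.22624103e+00, -1.93462050e+01,
        1.10093103e-02,  1.02053408e-02,  1.01073454e-05]), 'eef_pos': array([267.64289185, 591.79545729, 302.98657737]), 'tool_rot': array([-3.13968450e+00,  6.55713422e-06,  2.71686491e+00]), 'force': array([-0.16698917, -0.31747523, -0.14791667]), 'torque': array([ 0.00885371,  0.03009374, -0.02816793]), 'gripper_force': 0.0, 'width': 85.43662815397076}
top {'pixels': 0, 'fx': 362.921, 'fy': 362.921, 'cx': 257.016, 'cy': 194.78, 'extrinsics': [[0.096, 0.974, -0.204, 301.434], [-0.995, 0.095, -0.018, -270.138], [0.002, 0.205, 0.979, 931.908], [0.0, 0.0, 0.0, 1.0]]}
side {'pixels': 0, 'fx': 457.311, 'fy': 457.311, 'cx': 252.106, 'cy': 201.817, 'extrinsics': [[0.985, 0.101, -0.139, 343.846], [-0.172, 0.619, -0.767, -919.667], [0.009, 0.779, 0.627, 610.751], [0.0, 0.0, 0.0, 1.0]]}
```

View pics/top0.png

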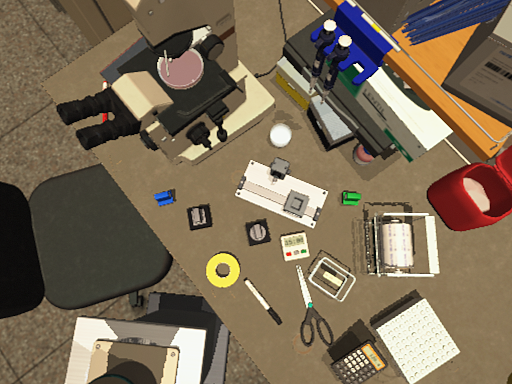

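View pics/side0.png

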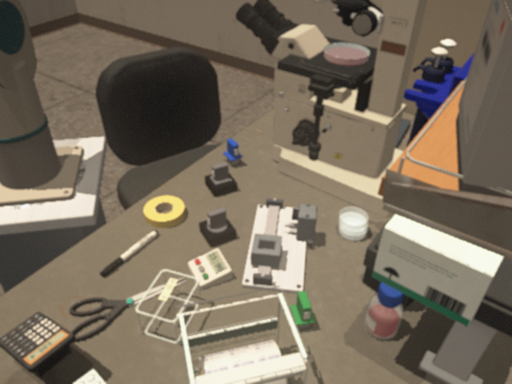

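Top view: the holders with grey blocks are at (200,216) and (258,231), the slide at (297,203), the head at (281,168), and the timer at (294,246). The look-alikes are blue (164,198) and green (351,198). In the side view the holders are at (221,180) and (217,226), the slide at (266,248), and the head at (306,222). Next is one close crop to choose the block.

```bash
python3 - <<'E'
import cv2, numpy as np
t=cv2.imread("pics/top0.png")[150:265,180:340]; s=cv2.imread("pics/side0.png")[150:300,190:330]
t=cv2.resize(t,None,fx=5,fy=5,interpolation=cv2.INTER_CUBIC)[:, :]
cv2.imwrite("pics/c1.png",t)
s=cv2.resize(s,None,fx=4,fy=4,interpolation=cv2.INTER_CUBIC)
cv2.imwrite("pics/c2.png",s)
E
```

```text
(no output)
```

View pics/c1.png

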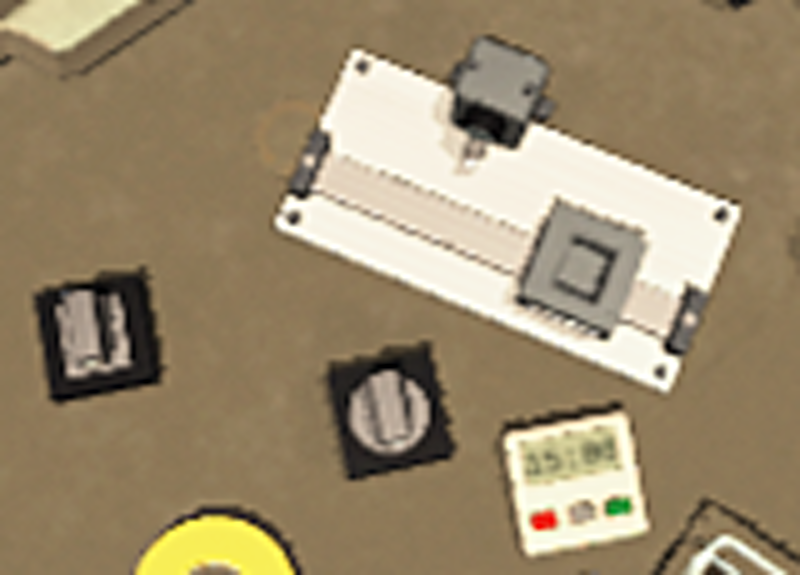

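View pics/c2.png

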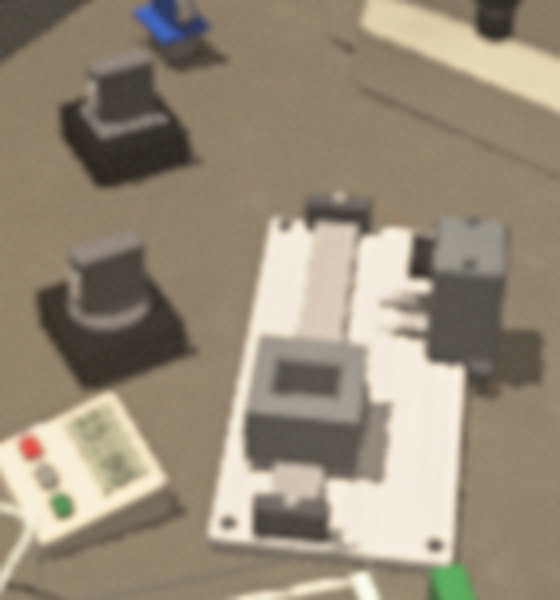

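The crop shows a rectangular flange at top crop (95,335), full-image (199,217), in the left-hand holder. The round one is at (258,231). I choose the left-hand block. The socket mouth is at (297,204) top and (267,244.5) side.

```bash
cat > h.py <<'E'
import numpy as np, cv2
from scipy.spatial.transform import Rotation as R
def cam(n):
    return np.load(f"pics/{n}.npy",allow_pickle=True).item()
def ray(d,uv,E=None):
    E=d["extrinsics"] if E is None else E
    u,v=uv; r=np.array([(u-d["cx"])/d["fx"],-(v-d["cy"])/d["fy"],-1.])
    return np.array(E)[:3,3], np.array(E)[:3,:3]@(r/np.linalg.norm(r))
def onz(d,uv,z,E=None):
    o,r=ray(d,uv,E); return o+r*(z-o[2])/r[2]
def tri(rays):
    A=sum(np.eye(3)-np.outer(r,r) for o,r in rays); b=sum((np.eye(3)-np.outer(r,r))@o for o,r in rays)
    p=np.linalg.solve(A,b); return p,[np.linalg.norm((np.eye(3)-np.outer(r,r))@(p-o)) for o,r in rays]
def wristE(s,d):
    T=np.eye(4);T[:3,:3]=R.from_euler("xyz",s["tool_rot"]).as_matrix();T[:3,3]=s["eef_pos"]
    return T@np.array(d["mount"])
E
python3 - <<'E'
from h import *
np.set_printoptions(precision=1,suppress=True)
t,s=cam("top0"),cam("side0")
c=lambda x,y:(180+x/5-.4,150+y/5-.4)
e=lambda x,y:(190+x/4-.4,150+y/4-.4)
print("tabtop",tri([ray(t,c(82,328)),ray(s,e(120,67))]))
print("socket",tri([ray(t,c(585,270)),ray(s,e(308,378))]))
H=[onz(t,c(*p),22) for p in [(38,293),(145,268),(160,380),(55,402)]]
print("holder",np.mean(H,0)); 
for i in range(4):
    v=(H[i]-H[i-1])[:2]; print(np.linalg.norm(v),np.degrees(np.arctan2(v[1],v[0])))
P=[onz(t,c(*p),10) for p in [(355,48),(740,207),(670,392),(278,225)]]
print("plate",np.mean(P,0),np.array(P)[:,:2])
for i in range(4):
    v=(P[i]-P[i-1])[:2]; print(np.linalg.norm(v),np.degrees(np.arctan2(v[1],v[0])))
print("head top",tri([ray(t,c(507,78)),ray(s,e(472,246))]), onz(t,c(507,78),72))
for p in [(85,60),(150,50)]: print(onz(s,e(*p),80))
E
```

```text
tabtop (array([ 419. , -111. ,   56.3]), [np.float64(0.0917662562499309), np.float64(0.09176625624990384)])
socket (array([ 473. , -353.5,   49. ]), [np.float64(0.33711743942373323), np.float64(0.33711743942360944)])
holder [ 420.6 -114.    22. ]
56.48784466807802 16.460700023490464
55.53757903496421 -71.00543949198625
58.020643130550745 -165.43738956495
53.57002836089627 107.48146885312511
plate [ 504.7 -315.9   10. ] [[ 587.7 -226.9]
 [ 521.2 -434.9]
 [ 421.4 -404.9]
 [ 488.5 -196.7]]
103.7081046668318 -16.93073466823892
218.36810631367015 -107.71873128232029
104.28328467720802 163.26133795182102
218.72630564570647 72.13202616740878
head top (array([ 559.2, -305.8,   73.8]), [np.float64(0.5631599684924964), np.float64(0.5631599684926575)]) [ 560.4 -305.9   72. ]
[ 398.8 -136.3   80. ]
[ 433.  -132.5   80. ]
```

```bash
python3 - <<'E'
from h import *
np.set_printoptions(precision=1,suppress=True)
t,s=cam("top0"),cam("side0")
for a,b in [((60,110),(242,12)),((82,140),(262,43)),((82,140),(242,12)),((60,110),(262,43))]: print(tri([ray(t,a),ray(s,b)]))
E
```

```text
(array([526.3, 109.8, 314.9]), [np.float64(24.286853047797266), np.float64(24.286853047797162)])
(array([537.5, 106.9, 234.5]), [np.float64(11.762786279053717), np.float64(11.762786279053683)])
(array([496.4,  59.3, 321.7]), [np.float64(0.8181839692323772), np.float64(0.8181839692324349)])
(array([576.1, 172.4, 217.9]), [np.float64(14.686602037842393), np.float64(14.686602037842341)])
```

```bash
cat >> h.py <<'E'
def plan(wps,s=None,step=45,dr=0.14):
    """wps: list of (x,y,z,yaw deg world delta CW... yaw abs deg), tool down; prints rows cm/rad relative to the now pose"""
    from cell import ctrl
    s=s or ctrl.read_state(); p0=np.array(s["eef_pos"]); R0=R.from_euler("xyz",s["tool_rot"])
    for w in wps:
        Rt=R.from_euler("xyz",[np.pi,0,np.radians(w[3])]); v=R0.inv().as_matrix()@(np.array(w[:3])-p0)/10
        print(np.round(v,2).tolist(),np.round((R0.inv()*Rt).as_rotvec(),4).tolist())
E
python3 - <<'E'
from h import *
from cell import ctrl
np.set_printoptions(precision=3,suppress=True)
d=ctrl.get_image("wrist"); print(d["mount"],d["fx"],d["cx"],d["cy"])
plan([(268,592,400,155.7),(300,400,400,105),(370,200,400,75),(405,0,360,45),(420,-114,300,17)])
E
```

```text
[[ -0.001   0.946   0.325  82.581]
 [  1.      0.001   0.     -0.368]
 [  0.      0.325  -0.946 -69.363]
 [  0.      0.      0.      1.   ]] 298.5385975768237 256.48375286750206 193.2232375301827
[-0.02, 0.0, -9.68] [-0.0013, 0.0, -0.0007]
[-10.85, -16.17, -9.65] [-0.0012, 0.0006, 0.8842]
[-25.47, -31.51, -9.63] [-0.0011, 0.001, 1.4078]
[-36.9, -48.28, -5.61] [-0.0009, 0.0013, 1.9314]
[-42.97, -58.04, 0.4] [-0.0006, 0.0016, 2.4201]
```

send_rows:
  rows:
    - [[0,0,-4,0,0,0.1],[-2,-2,-7,0,0,0.25],[-4,-6,-8.5,0,0,0.39],[-6.5,-10,-9.5,0,0,0.53],[-9.3,-13.8,-9.6,0,0,0.67],[-12.5,-17.4,-9.6,0,0,0.81],[-15.8,-21,-9.6,0,0,0.95],[-19,-24.5,-9.6,0,0,1.09],[-22.2,-28,-9.6,0,0,1.23],[-25.4,-31.5,-9.6,0,0,1.37]]

```text
clock: 1.15
eef_pos: [369.6, 198.6, 400.0]
tool_rot: [-3.142, -0.001, 1.341]
force: [1.6, -0.7, 0.0]
width: 85.2
gripper_force: 0.0
```

```bash
python3 - <<'E'
from h import *
from cell import ctrl
s=ctrl.read_state();print(s["clock"],s["eef_pos"],np.degrees(s["tool_rot"]))
plan([(405,0,360,45),(418,-113,210,17)])
E
```

```text
1.15 [369.55563942 198.61869618 399.97871508] [-1.79999757e+02 -3.03332249e-02  7.68503781e+01]
[-18.54, 7.97, 3.99] [-0.0002, -0.0005, 0.5559]
[-29.25, 11.81, 18.98] [-0.0003, -0.0005, 1.0446]
```

send_rows:
  rows:
    - [[-4,1.8,0.5,0,0,0.12],[-8,3.6,1,0,0,0.25],[-12.3,5.3,2,0,0,0.37],[-16,7,3.4,0,0,0.49],[-19.5,8.3,5.5,0,0,0.6],[-22.5,9.5,8.5,0,0,0.7],[-25,10.4,11.8,0,0,0.8],[-27.2,11.2,15,0,0,0.9],[-29.2,11.8,18.5,0,0,1.0],[-29.2,11.8,19,0,0,1.045]]

```text
clock: 2.15
eef_pos: [417.9, -113.0, 207.2]
tool_rot: [-3.141, 0.005, 0.293]
force: [-0.2, 1.0, -0.2]
width: 85.3
gripper_force: 0.0
```

```bash
python3 - <<'E'
from h import *
from cell import ctrl
s=ctrl.read_state();print(s["clock"],s["eef_pos"],np.degrees(s["tool_rot"]))
d=ctrl.get_image("wrist"); d["E"]=wristE(s,d); np.save("pics/w1.npy",d,allow_pickle=True)
cv2.imwrite("pics/w1.png",d["pixels"][:,:,::-1])
E
```

```text
2.15 [ 417.92891391 -112.97618316  207.20929858] [-179.98386046    0.31315392   16.81274419]
```

View pics/w1.png

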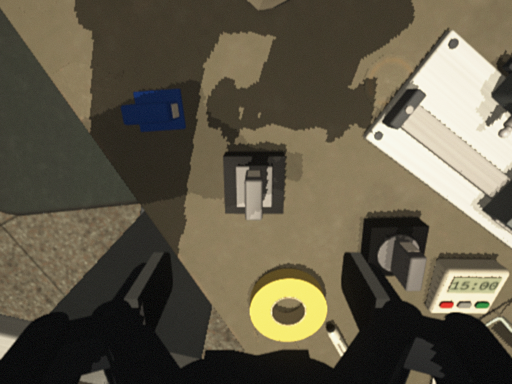

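The wrist view shows the holder at (254,182), with the rectangular grey flange and the tab top at about (254,208). Blue is at (155,110) and the round block at (403,262). Next I measure the tab top and the holder edges.

```bash
python3 - <<'E'
from h import *
np.set_printoptions(precision=1,suppress=True)
d=cam("w1"); E=d["E"]; g=cv2.cvtColor(d["pixels"],cv2.COLOR_RGB2GRAY)
print(g[160:226:3,236:274:2])
m=(g<60).astype(np.uint8); m[:,:215]=0;m[:,295:]=0;m[:145]=0;m[225:]=0
c=max(cv2.findContours(m,cv2.RETR_EXTERNAL,cv2.CHAIN_APPROX_NONE)[0],key=cv2.contourArea)
print(cv2.minAreaRect(c),cv2.boundingRect(c))
E
```

```text
[[ 51  53  53  52  53  52  50  48  20  19  22  15  18  15  19  21  49  47
   45]
 [ 56  47  50  54  48  42  21  16  22  17  18  22  17  15  16  18  27  44
   32]
 [ 82  87  87  85  86  83  81  40  45  43  42  46  41  41  44  36  75  84
   44]
 [152 175 174 172 174 161 120  47  52  50  48  51  45  50  49  78 167 167
   79]
 [142 177 173 172 175  73  88  96  97  96  98  98  50  45  47  48 155 166
   69]
 [134 173 174 171 163  55  93  98  96  90  93  96  60  44  48  59 159 163
   72]
 [133 176 173 171 161  34  38  40  38  43  40  38  38  41  48  85 163 162
   66]
 [129 176 171 175 129 114 129 126 121 120 123 119 112  58  51  41 145 161
   69]
 [124 177 174 176 133 150 177 171 171 169 167 163 149  65  44  77 164 158
   66]
 [117 179 170 172 134 146 173 170 169 168 161 162 148  62  44 145 160 159
   61]
 [112 176 173 174 134 147 175 170 171 164 163 159 146  62  46  58 155 155
   66]
 [102 177 172 174 136 141 173 171 165 166 163 158 143  63  58 116 161 166
   56]
 [102 180 174 175 135 143 175 169 168 168 161 157 141  67  91 191 195 189
   75]
 [ 98 177 173 174 134 141 175 169 166 162 159 156 136  68 143 195 193 187
   73]
 [ 94 178 172 182 139 137 174 168 166 164 155 152 136 115 198 191 190 193
   70]
 [102 196 206 205 189 135 172 168 168 161 156 152 129 112 197 193 194 190
   61]
 [ 63  59  61  58  61 137 171 168 162 158 151 148 132  56  56  54  54  56
   55]
 [ 60  61  63  61  67 139 174 168 159 162 168 157 157  69  58  56  57  54
   52]
 [118 116 114 117 107 137 171 167 170 183 185 179 157  88 113 114 112 115
  113]
 [131 128 126 129 123 132 171 185 191 184 180 176 152 102 127 130 128 127
  125]
 [127 128 127 126 127 126 134 134 133 132 127 129 130 130 130 130 125 127
  125]
 [134 131 131 130 130 131 132 132 128 128 130 129 129 125 126 131 127 129
  127]]
((254.0, 178.5), (67.0, 62.0), 90.0) (223, 145, 63, 68)
```

```bash
python3 - <<'E'
from h import *
np.set_printoptions(precision=1,suppress=True)
d=cam("w1"); E=d["E"];t,s=cam("top0"),cam("side0")
w=ray(d,(253.8,199.8),E)
print("tri",tri([w,ray(s,(219.6,166.4))]),tri([w,ray(s,(219.6,166.4)),ray(t,(196,215.2))]))
for z in (56,60): 
    a=[onz(d,p,z,E) for p in ((253.8,199.8),(253.8,181),(253.8,218.6),(246,200),(261,200))]
    print(z,a[0],np.linalg.norm(a[1]-a[2]),np.linalg.norm(a[3]-a[4]), np.degrees(np.arctan2(*(a[1]-a[2])[1::-1])))
print("flange", onz(d,(254.6,186),26,E)); h=[onz(d,p,22,E) for p in ((223,152),(285,152),(285,213.5),(223,213.5))]; print("holder",np.mean(h,0),np.linalg.norm(h[0]-h[1]),np.linalg.norm(h[2]-h[3]),np.linalg.norm(h[1]-h[2]))
E
```

```text
tri (array([ 419.5, -111.1,   56. ]), [np.float64(0.47714435222954066), np.float64(0.4771443522295044)]) (array([ 419.3, -111. ,   55.9]), [np.float64(0.6568152586357353), np.float64(0.33699381137191387), np.float64(0.3710250412500429)])
56 [ 420.  -111.3   56. ] 31.59622910691216 11.806789692760514 16.606752558853895
60 [ 421.4 -110.9   60. ] 31.022049884045988 11.59223202173605 16.606752558853856
flange [ 421.8 -111.2   26. ]
holder [ 422.3 -110.4   22. ] 53.32447846952112 57.249993193862025 57.411072177894674
```

The tab centre is at about (421,-111), and its top comes out at z≈56–60 against the 60 expected. The yaw is 16.7°, so the tool is aligned. I descend.

send_rows:
  rows:
    - [[0.35,-0.1,3,0,0,0],[0.35,-0.1,6.5,0,0,0],[0.35,-0.1,8.5,0,0,0],[0.35,-0.1,9.5,0,0,0],[0.35,-0.1,9.5,0,0,0],[0.35,-0.1,9.5,0,0,0]]

```text
clock: 2.8
eef_pos: [423.5, -107.6, 115.9]
tool_rot: [3.141, -0.002, 0.304]
force: [-0.2, 0.4, -0.7]
width: 85.8
gripper_force: 0.0
```

send_rows:
  rows:
    - [[-0.33,0.25,0.6,0,0,0],[-0.33,0.25,1.4,0,0,0],[-0.33,0.25,1.4,0,0,0]]

```text
clock: 3.1
eef_pos: [420.8, -111.3, 101.6]
tool_rot: [3.141, -0.001, 0.303]
force: [-1.0, 0.7, 0.3]
width: 85.2
gripper_force: 0.0
```

```bash
python3 - <<'E'
from h import *
from cell import ctrl
s=ctrl.read_state();print(s["clock"],s["eef_pos"],np.degrees(s["tool_rot"]),s["force"])
d=ctrl.get_image("wrist"); d["E"]=wristE(s,d)
cv2.imwrite("pics/w2.png",d["pixels"][:,:,::-1])
E
```

```text
3.1 [ 420.83638365 -111.26146101  101.58351239] [ 1.79985288e+02 -6.96773282e-02  1.73541918e+01] [-0.9939049   0.70378032  0.28220392]
```

View pics/w2.png

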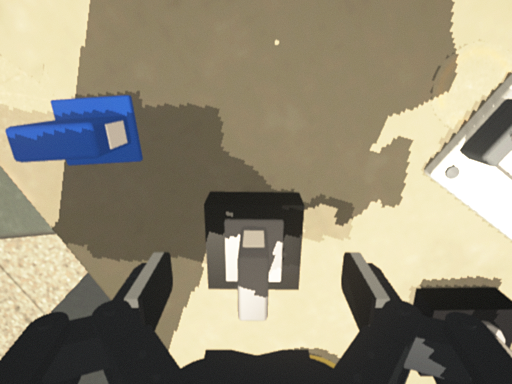

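The tab at (253,285) stands centred between the pads, at 155 and 358. I close the gripper.

send_rows:
  rows:
    - [[0,0,0,0,0,0],[0,0,0,0,0,0],[0,0,0,0,0,0],[0,0,0,0,0,0],[0,0,0,0,0,0],[0,0,0,0,0,0],[0,0,0,0,0,0],[0,0,0,0,0,0]]
  grip: 255

```text
clock: 3.95
eef_pos: [420.3, -111.6, 101.1]
tool_rot: [-3.141, -0.0, 0.302]
force: [-1.2, 0.3, 6.4]
width: 13.3
gripper_force: 58.6
```

send_rows:
  rows:
    - [[0,0,-1.5,0,0,0],[0,0,-4.5,0,0,0],[0,0,-8.5,0,0,0],[0,0,-12,0,0,0],[0,0,-14.5,0,0,0],[0,0,-15,0,0,0]]

```text
clock: 4.55
eef_pos: [421.2, -112.0, 252.9]
tool_rot: [3.14, -0.004, 0.302]
force: [0.2, 0.9, -1.4]
width: 12.9
gripper_force: 58.7
```

```bash
python3 - <<'E'
from h import *
from cell import ctrl
s=ctrl.read_state();print(s["clock"],s["eef_pos"],np.degrees(s["tool_rot"]),s["force"],s["width"],s["gripper_force"])
plan([(473,-353,250,-17.7)])
E
```

```text
4.55 [ 421.230296   -112.04527011  252.85724534] [179.88369607  -0.20839245  17.31714229] [ 0.19581169  0.85579635 -1.44116727] 12.90688832838539 58.69463860988617
[-2.23, 24.54, 0.33] [0.0009, -0.0041, 0.6112]
```

send_rows:
  rows:
    - [[-0.2,2,0,0,0,0.05],[-0.5,5,0,0,0,0.13],[-0.8,9,0,0,0,0.23],[-1.2,13,0,0,0,0.33],[-1.6,17,0,0,0,0.43],[-1.9,21,0,0,0,0.53],[-2.1,23.5,0,0,0,0.61],[-2.2,24.5,0,0,0,0.61],[-2.2,24.5,0,0,0,0.61],[-2.2,24.5,0,0,0,0.61]]

```text
clock: 5.55
eef_pos: [471.7, -350.6, 249.8]
tool_rot: [-3.139, 0.002, -0.307]
force: [0.5, 0.5, -1.9]
width: 13.0
gripper_force: 58.7
```

```bash
python3 - <<'E'
from h import *
from cell import ctrl
s=ctrl.read_state();print(s["clock"],s["eef_pos"],np.degrees(s["tool_rot"]),s["force"],s["width"],s["gripper_force"])
d=ctrl.get_image("wrist"); d["E"]=wristE(s,d);d["s"]=s;np.save("pics/w3.npy",d,allow_pickle=True)
cv2.imwrite("pics/w3.png",d["pixels"][:,:,::-1])
E
```

```text
5.55 [ 471.71999666 -350.59801298  249.81477536] [-1.79865118e+02  1.24319491e-01 -1.75816028e+01] [ 0.46891506  0.49349548 -1.9128264 ] 13.02149018286242 58.73658835887909
```

View pics/w3.png

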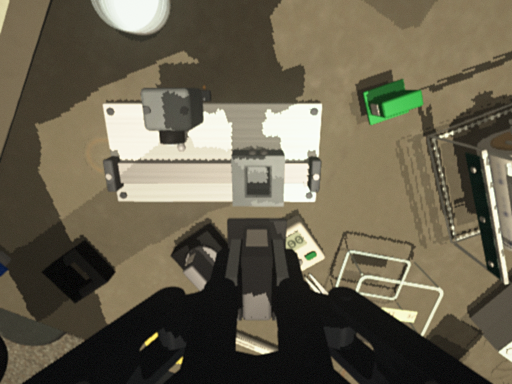

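The wrist view shows the socket mouth at about (258,181) in the slide top (232–285, 158–203), the head top at about (166,108), the lens at about (173,137), and the held block at (258,250).

```bash
python3 - <<'E'
from h import *
np.set_printoptions(linewidth=220)
d=cam("w3"); g=cv2.cvtColor(d["pixels"],cv2.COLOR_RGB2GRAY)
print("slide rows 150-206, cols 228-290"); print(g[150:208:2,228:290:2])
print("head rows 84-152 cols 136-212"); print(g[86:154:2,136:214:2])
E
```

```text
slide rows 150-206, cols 228-290
[[229 222 113  66  62  64  69  62  64  66  68  71  71  70  70  67  69  72  77  73  68  78  65  69  80  68  65 168 254 249 249]
 [227 234 128  57  60  61  62  58  60  59  63  87  99  90  66  57  68  89  98  89  63  62  59  63  60  63  60  66 247 251 249]
 [231 232  87  56  59  60  60  59  62  56  64  87  97  84  67  60  67  91  97  78  70  66  65  66  64  67  69  60 192 253 250]
 [232 232  98  80  82  89  85  83  82  80  79  78  79  82  78  79  80  80  88 155 161 164 164 165 161 164 165 161 193 253 250]
 [235 207 129  93 127 154  86 127 141 110 101 134 123  92 125 125  90  90 127 180 186 188 187 188 186 188 190 188 206 245 246]
 [127 102 148 164 181 176 171 180 182 173 175 182 182 177 184 184 175 176 186 184 188 187 187 182 185 183 186 188 185 145 139]
 [ 86  99 146 152 165 174 176 175 178 179 180 177 178 180 180 181 181 184 183 182 186 187 185 186 185 185 187 189 176 101  96]
 [205 197 150 150 147 169 176 178 173 177 174 172 173 174 175 176 178 179 179 181 184 185 188 187 185 186 188 188 202 244 242]
 [213 203 145 148 147 150 159 181 152 133 150 155 1
[... 2138 characters left out ...]
146 151 152 151 152 157 164 173 150 153 154 156 163 157 157 157 157 158 159 159 158 250 251 250]
 [122 123 132 151 147 149 147 148 149 153 154 157 178 180 177 157 163 168 179 182 174 180 169 164 155 158 167 170 150 144 145]
 [108 122 136 149 149 150 151 148 152 149 152 152 176 179 181 179 184 181 184 184 183 181 184 179 180 182 188 189 139 131 128]
 [119 126 136 139 137 137 134 138 138 138 140 146 150 157 158 158 159 159 161 161 158 161 158 162 161 161 160 160 133 130 130]]
head rows 84-152 cols 136-212
[[125 125 125 ...  64  65  67]
 [124 126 124 ...  62  65  63]
 [125 129 123 ...  58  58  63]
 ...
 [244 245 244 ... 229 224 225]
 [244 244 245 ... 226 225 226]
 [244 244 244 ... 226 225 228]]
```

```bash
python3 - <<'E'
from h import *
import sys
np.set_printoptions(linewidth=250,threshold=sys.maxsize,precision=1,suppress=True)
d=cam("w3"); E=d["E"]; s0=d["s"]; g=cv2.cvtColor(d["pixels"],cv2.COLOR_RGB2GRAY)
print(np.c_[np.arange(86,152,3),g[86:152:3,136:214:2]])
S=onz(d,(257.5,181.2),48,E); print("socket z48",S)
t,s=cam("top0"),cam("side0")
print("tri",tri([ray(d,(257.5,181.2),E),ray(s,(266.6,244.1))]),tri([ray(d,(257.5,181.2),E),ray(s,(266.6,244.1)),ray(t,(296.6,203.6))]))
# plate long edges at z10
g2=[(105,103),(322,103),(322,202.5),(118,202.5)]
P=[onz(d,p,10,E) for p in g2]; print([np.degrees(np.arctan2(*(a-b)[1::-1])) for a,b in ((P[0],P[1]),(P[3],P[2]))],np.linalg.norm(P[0]-P[1]),P)
# where the TCP axis is at foot
E
```

```text
[[ 86 125 125 125 127 129 129 130 127 131 131  98  62  66  65  62  63  65  64  63  63  63  63  62  63  63  61  61  61  61  59  62  59  62  67  87  65  64  65  67]
 [ 89 127 128 125  95  93  95  93  96  94  94  98  98  96 100 100 104 104 105 106 109 108 114 110 113 112  85  50  49  48  49  52  47  57  62  64  58  61  65  65]
 [ 92 129 129 118 129 143 142 145 148 146 144 145 145 145 138 119  82  85 143 119  98 149 151 150 149 149 133  80  52  46  52  51  50  48  60  57  57  56  44  64]
 [ 95 131 127 117 132 150 152 151 152 149 151 151 151 154 139  74  76  77  77  77  80  77 128 142 158 159 139 100  51  50  47  49  52  49  56  58  57  59  43  67]
 [ 98 130 128 130 130 150 152 153 150 152 150 152 152 147  82  77  81  79  81  79  80  80  79  76  89  91  75  69  53  52  51  52  49  49  65 103  55  58  43  65]
 [101  64  63  76 121 152 153 152 153 149 151 151 149 157 116  75  78  76  80  81  81  82  81  80  79  81  75  68  58  52  52  53  51  48  49  62  55  60  59  70]
 [104 231 232 230 149 146 152 152 151 152 151 152 152 155 152  88  78  79  81  81  81  79  80  82  80  79  78  73  59  52 
[... 2271 characters left out ...]
25 226 224 241 242 243 246 243 240 241 246 242 243]
 [149 244 244 244 245 244 245 244 242 230 224 225 225 225 226 224 224 225 226 225 225 228 193 214 202 177 225 226 227 226 227 226 225 227 226 226 225 226 227 227]]
socket z48 [ 474.8 -352.6   48. ]
tri (array([ 474.1, -352.3,   47.4]), [np.float64(0.5612907692177298), np.float64(0.5612907692177804)]) (array([ 473.7, -352.9,   47.7]), [np.float64(1.0363075478047323), np.float64(0.5244742352257905), np.float64(1.0545782776373678)])
[np.float64(72.38679033632474), np.float64(72.42943922368914)] 215.28922007499736 [array([ 586.8, -229.3,   10. ]), array([ 521.7, -434.5,   10. ]), array([ 418.9, -409.8,   10. ]), array([ 487.1, -194.4,   10. ])]
```

```bash
python3 - <<'E'
from h import *
np.set_printoptions(precision=1,suppress=True)
d=cam("w3"); E=d["E"];t,s=cam("top0"),cam("side0")
S=np.array([474.5,-352.7]); a=np.radians(72.4); y=np.array([np.cos(a),np.sin(a)]); x=np.array([y[1],-y[0]])
f=lambda p:(round(float((p[:2]-S)@x),1),round(float((p[:2]-S)@y),1))
for n,p in dict(tl=(142.5,89),tr=(186.5,89),bl=(145.5,128),br=(191,128)).items(): print(n,f(onz(d,p,72,E)))
for z in (40,48,55,60,64): print(z,"lens tip",[f(onz(d,p,z,E)) for p in((159.7,136),(185.5,136),(172.5,142))])
q,e=tri([ray(d,(172.5,136),E),ray(s,(295.4,213))]); print("lens tri",q,f(q),e)
for p in ((105,130),(118,160),(322,160)): print("plate ends",f(onz(d,p,10,E)))
c=lambda x,y:(180+x/5-.4,150+y/5-.4)
for n,p in dict(head=(507,78)).items(): print(n,f(onz(t,c(*p),72)))
e=lambda x,y:(190+x/4-.4,150+y/4-.4)
for z in(40,48,56): print("side lens",z,f(onz(s,e(423,240),z)),f(onz(s,e(423,275),z)))
print([f(onz(s,e(*p),72)) for p in ((445,217),(507,222),(500,272),(436,268))])
E
```

```text
tl (82.6, 90.2)
tr (82.6, 55.8)
bl (52.6, 91.5)
br (52.6, 54.4)
40 lens tip [(41.6, 91.0), (41.6, 67.0), (36.0, 79.6)]
48 lens tip [(42.7, 88.4), (42.7, 65.1), (37.3, 77.3)]
55 lens tip [(43.7, 86.1), (43.7, 63.4), (38.5, 75.3)]
60 lens tip [(44.4, 84.5), (44.4, 62.2), (39.3, 73.9)]
64 lens tip [(45.0, 83.2), (45.0, 61.3), (39.9, 72.8)]
lens tri [ 538.9 -297.4   64.6] (44.6, 72.2) [np.float64(0.47390933533967455), np.float64(0.4739093353397343)]
plate ends (43.3, 155.9)
plate ends (12.1, 147.4)
plate ends (12.2, -67.8)
head (67.7, 70.6)
side lens 40 (43.3, 112.1) (44.9, 86.0)
side lens 48 (43.4, 102.4) (45.0, 76.7)
side lens 56 (43.4, 92.7) (45.0, 67.3)
[(52.7, 91.7), (81.6, 92.1), (79.4, 55.7), (50.6, 54.3)]
```

The socket is at (474.5,-352.7,48), triangulated at z≈47.5, with the yaw aligned. The notch lies about 73 mm along the rail. I descend to just above the mouth.

send_rows:
  rows:
    - [[0.2,0.1,2,0,0,0],[0.2,0.1,5,0,0,0],[0.2,0.1,8,0,0,0],[0.2,0.1,9.3,0,0,0],[0.2,0.1,9.3,0,0,0],[0.2,0.1,9.3,0,0,0]]

```text
clock: 6.2
eef_pos: [474.0, -353.8, 158.8]
tool_rot: [3.141, -0.001, -0.308]
force: [-0.2, 0.1, -0.7]
width: 13.3
gripper_force: 58.7
```

```bash
python3 - <<'E'
from h import *
from cell import ctrl
s=ctrl.read_state();print(s["clock"],s["eef_pos"],np.degrees(s["tool_rot"]),s["force"],s["width"],s["gripper_force"])
plan([(473.3,-352.3,127,-17.6)])
d=ctrl.get_image("wrist"); d["E"]=wristE(s,d)
cv2.imwrite("pics/w4.png",d["pixels"][:,:,::-1])
E
```

```text
6.2 [ 474.04179083 -353.76348879  158.80899857] [ 1.79976161e+02 -5.19240976e-02 -1.76274693e+01] [-0.21023263  0.10857242 -0.69194229] 13.316199334335096 58.73941361904144
[-0.12, -0.12, 3.18] [0.0004, -0.0009, -0.0005]
```

View pics/w4.png

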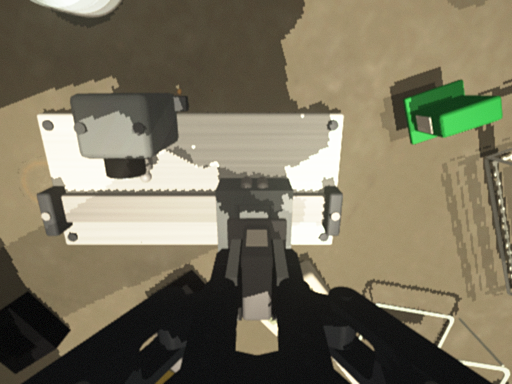

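The flange, at about columns 236–276, sits over the slide, at columns 217–292. I make the small correction and push down gently.

send_rows:
  rows:
    - [[-0.1,-0.12,0.4,0,0,0],[-0.1,-0.12,0.8,0,0,0],[-0.1,-0.12,1.2,0,0,0],[-0.1,-0.12,1.5,0,0,0],[-0.1,-0.12,1.8,0,0,0],[-0.1,-0.12,1.8,0,0,0]]

```text
clock: 6.85
eef_pos: [472.9, -352.2, 139.4]
tool_rot: [-3.141, 0.001, -0.308]
force: [-0.8, -0.3, -1.9]
width: 13.2
gripper_force: 58.7
```

send_rows:
  rows:
    - [[0,0,0.4,0,0,0],[0,0,0.8,0,0,0],[0,0,1.1,0,0,0],[0,0,1.2,0,0,0],[0,0,1.2,0,0,0]]

```text
clock: 7.35
eef_pos: [473.0, -352.3, 127.7]
tool_rot: [-3.142, 0.0, -0.308]
force: [-0.1, 0.6, -2.4]
width: 13.8
gripper_force: 58.7
```

send_rows:
  rows:
    - [[0,0,0.1,0,0,0],[0,0,0.2,0,0,0],[0,0,0.2,0,0,0]]

```text
clock: 7.65
eef_pos: [473.1, -352.7, 127.1]
tool_rot: [-3.142, -0.001, -0.308]
force: [-1.7, 1.6, 7.4]
width: 12.8
gripper_force: 60.1
```

send_rows:
  rows:
    - [[0,0,0.1,0,0,0],[0,0,0.2,0,0,0],[0,0,0.2,0,0,0],[0,0,0.05,0,0,0],[0,0,0.05,0,0,0]]

```text
clock: 8.15
eef_pos: [472.9, -353.6, 127.1]
tool_rot: [3.14, -0.002, -0.309]
force: [-2.5, -0.3, 11.2]
width: 13.2
gripper_force: 60.7
```

```bash
python3 - <<'E'
from h import *
from cell import ctrl
s=ctrl.read_state();print(s["clock"],s["eef_pos"],np.degrees(s["tool_rot"]),s["force"])
d=ctrl.get_image("wrist"); d["E"]=wristE(s,d);d["s"]=s;np.save("pics/w5.npy",d,allow_pickle=True)
cv2.imwrite("pics/w5.png",d["pixels"][:,:,::-1])
E
```

```text
8.15 [ 472.92413137 -353.55567159  127.05106889] [ 1.79907237e+02 -1.04668334e-01 -1.76974612e+01] [-2.50290057 -0.33424469 11.15357933]
```

View pics/w5.png

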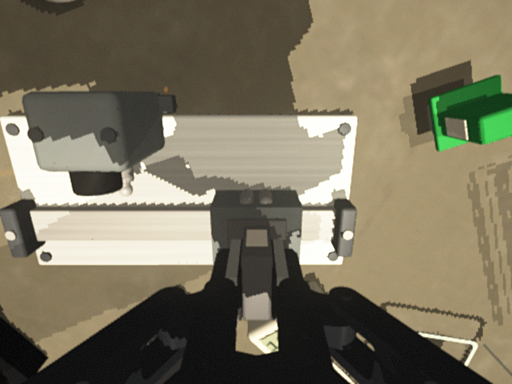

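The block is seated: z holds at 127.1 under 11 N, which matches 48+79. Next I move along the rail (tool −y), stopping before the rib.

send_rows:
  rows:
    - [[0,-0.3,0,0,0,0],[0,-0.9,0,0,0,0],[0,-1.6,0,0,0,0],[0,-2.4,0,0,0,0],[0,-3.2,0,0,0,0],[0,-4.0,0,0,0,0],[0,-4.8,0,0,0,0],[0,-5.4,0,0,0,0],[0,-5.6,0,0,0,0],[0,-5.6,0,0,0,0]]

```text
clock: 9.2
eef_pos: [490.1, -299.7, 127.1]
tool_rot: [3.141, -0.002, -0.308]
force: [-3.1, 1.0, 12.8]
width: 13.5
gripper_force: 60.8
```

```bash
cat > st.py <<'E'
from h import *
from cell import ctrl
s=ctrl.read_state(); S=np.array([474.5,-352.7]); a=np.radians(72.4); y=np.array([np.cos(a),np.sin(a)]); x=np.array([y[1],-y[0]])
p=s["eef_pos"][:2]-S; F=s["force"]
print("t",round(s["clock"],2),"rail x,y",np.round([p@x,p@y],1),"z",round(s["eef_pos"][2],1),"rot",np.round(np.degrees(s["tool_rot"]),1),"F x,y,z",np.round([F[:2]@x,F[:2]@y,F[2]],1),s["width"])
E
python3 st.py
```

```text
t 9.2 rail x,y [-1.2 55.2] z 127.1 rot [ 1.80e+02 -1.00e-01 -1.77e+01] F x,y,z [-3.2 -0.  12.8] 13.549294496855923
```

send_rows:
  rows:
    - [[0,-0.2,0,0,0,0],[0,-0.4,0,0,0,0],[0,-0.6,0,0,0,0],[0,-0.7,0,0,0,0],[0,-0.7,0,0,0,0]]

```text
clock: 9.7
eef_pos: [491.9, -293.7, 127.0]
tool_rot: [3.14, -0.002, -0.309]
force: [-2.7, 0.1, 12.6]
width: 13.2
gripper_force: 60.8
```

```bash
python3 st.py
```

```text
t 9.7 rail x,y [-1.2 61.5] z 127.0 rot [ 1.799e+02 -1.000e-01 -1.770e+01] F x,y,z [-2.6 -0.8 12.6] 13.174472562617376
```

send_rows:
  rows:
    - [[0,-0.1,0,0,0,0],[0,-0.2,0,0,0,0],[0,-0.2,0,0,0,0]]

```text
clock: 10.0
eef_pos: [492.6, -291.8, 127.1]
tool_rot: [3.14, -0.002, -0.309]
force: [-3.2, -0.7, 11.4]
width: 13.2
gripper_force: 60.8
```

```bash
python3 st.py
```

```text
t 10.0 rail x,y [-1.2 63.5] z 127.1 rot [ 1.799e+02 -1.000e-01 -1.770e+01] F x,y,z [-2.9 -1.6 11.4] 13.23197074610888
```

send_rows:
  rows:
    - [[0,-0.1,0,0,0,0],[0,-0.2,0,0,0,0],[0,-0.2,0,0,0,0]]

```text
clock: 10.3
eef_pos: [492.9, -290.7, 127.1]
tool_rot: [3.138, -0.002, -0.31]
force: [-3.5, -2.6, 11.0]
width: 13.1
gripper_force: 60.7
```

```bash
python3 st.py
```

```text
t 10.3 rail x,y [-1.2 64.6] z 127.1 rot [ 1.798e+02 -1.000e-01 -1.770e+01] F x,y,z [-2.5 -3.5 11. ] 13.070226694126191
```

send_rows:
  rows:
    - [[0,-0.1,0,0,0,0],[0,-0.2,0,0,0,0],[0,-0.2,0,0,0,0]]

```text
clock: 10.6
eef_pos: [493.6, -289.6, 127.1]
tool_rot: [3.137, -0.003, -0.31]
force: [-2.7, -2.8, 10.0]
width: 12.9
gripper_force: 60.4
```

```bash
python3 st.py
```

```text
t 10.6 rail x,y [-0.9 65.9] z 127.1 rot [179.7  -0.2 -17.8] F x,y,z [-1.7 -3.5 10. ] 12.941474629475033
```

send_rows:
  rows:
    - [[0,-0.1,0,0,0,0],[0,-0.1,0,0,0,0]]

```text
clock: 10.8
eef_pos: [494.1, -288.8, 127.1]
tool_rot: [3.137, -0.003, -0.31]
force: [-2.0, -3.6, 10.3]
width: 13.3
gripper_force: 60.4
```

```bash
python3 st.py
```

```text
t 10.8 rail x,y [-0.7 66.9] z 127.1 rot [179.7  -0.2 -17.8] F x,y,z [-0.8 -4.1 10.3] 13.289016735622186
```

send_rows:
  rows:
    - [[0,-0.1,0,0,0,0],[0,-0.1,0,0,0,0]]

```text
clock: 11.0
eef_pos: [494.2, -288.6, 127.2]
tool_rot: [3.135, -0.004, -0.31]
force: [-3.1, -5.0, 7.8]
width: 13.3
gripper_force: 60.1
```

```bash
python3 st.py
```

```text
t 11.0 rail x,y [-0.6 67.1] z 127.2 rot [179.6  -0.2 -17.8] F x,y,z [-1.5 -5.7  7.8] 13.300985121933362
```

send_rows:
  rows:
    - [[0,-0.1,0.05,0,0,0],[0,-0.1,0.05,0,0,0]]

```text
clock: 11.2
eef_pos: [494.2, -288.4, 127.1]
tool_rot: [3.134, -0.004, -0.311]
force: [-4.9, -5.2, 10.8]
width: 13.2
gripper_force: 60.8
```

```bash
python3 st.py
```

```text
t 11.2 rail x,y [-0.7 67.2] z 127.1 rot [179.6  -0.2 -17.8] F x,y,z [-3.1 -6.5 10.8] 13.157087651983383
```

send_rows:
  rows:
    - [[0,-0.1,0.05,0,0,0],[0,-0.1,0.05,0,0,0]]

```text
clock: 11.4
eef_pos: [494.3, -287.8, 127.1]
tool_rot: [3.134, -0.004, -0.311]
force: [-5.7, -4.8, 14.6]
width: 13.2
gripper_force: 61.3
```

```bash
python3 st.py
```

```text
t 11.4 rail x,y [-0.7 67.8] z 127.1 rot [179.5  -0.3 -17.8] F x,y,z [-3.9 -6.3 14.6] 13.2253450901333
```

send_rows:
  rows:
    - [[0,-0.1,0,0,0,0],[0,-0.1,0,0,0,0]]

```text
clock: 11.6
eef_pos: [494.4, -287.4, 127.1]
tool_rot: [3.132, -0.005, -0.311]
force: [-5.6, -6.4, 13.5]
width: 13.1
gripper_force: 61.0
```

```bash
python3 st.py
```

```text
t 11.6 rail x,y [-0.7 68.3] z 127.1 rot [179.5  -0.3 -17.8] F x,y,z [-3.4 -7.8 13.5] 13.117261799058362
```

send_rows:
  rows:
    - [[0,-0.1,0,0,0,0],[0,-0.1,0,0,0,0]]

```text
clock: 11.8
eef_pos: [494.5, -287.1, 127.1]
tool_rot: [3.131, -0.005, -0.312]
force: [-5.2, -8.1, 13.0]
width: 13.2
gripper_force: 60.8
```

```bash
python3 st.py
```

```text
t 11.8 rail x,y [-0.7 68.5] z 127.1 rot [179.4  -0.3 -17.9] F x,y,z [-2.5 -9.2 13. ] 13.238082570196065
```

send_rows:
  rows:
    - [[0,-0.1,0,0,0,0],[0,-0.1,0,0,0,0]]

```text
clock: 12.0
eef_pos: [494.6, -286.9, 127.1]
tool_rot: [3.13, -0.005, -0.312]
force: [-5.2, -9.2, 11.9]
width: 13.0
gripper_force: 60.7
```

```bash
python3 st.py
```

```text
t 12.0 rail x,y [-0.8 68.7] z 127.1 rot [179.3  -0.3 -17.9] F x,y,z [ -2.2 -10.3  11.9] 12.972158992986312
```

send_rows:
  rows:
    - [[0,-0.1,0,0,0,0],[0,-0.1,0,0,0,0]]

```text
clock: 12.2
eef_pos: [494.6, -286.7, 127.2]
tool_rot: [3.128, -0.005, -0.313]
force: [-5.7, -11.8, 12.5]
width: 13.1
gripper_force: 60.6
```

```bash
python3 st.py
```

```text
t 12.2 rail x,y [-0.8 69. ] z 127.2 rot [179.2  -0.3 -17.9] F x,y,z [ -1.9 -12.9  12.5] 13.054567204864771
```

send_rows:
  rows:
    - [[0,-0.1,0,0,0,0],[0,-0.1,0,0,0,0]]

```text
clock: 12.4
eef_pos: [494.7, -286.5, 127.2]
tool_rot: [3.127, -0.006, -0.313]
force: [-7.3, -12.8, 11.0]
width: 13.0
gripper_force: 60.5
```

```bash
python3 st.py
```

```text
t 12.4 rail x,y [-0.8 69.2] z 127.2 rot [179.2  -0.3 -17.9] F x,y,z [ -3.1 -14.4  11. ] 12.967988025586338
```

send_rows:
  rows:
    - [[0,-0.05,0,0,0,0],[0,-0.05,0,0,0,0]]

```text
clock: 12.6
eef_pos: [494.7, -286.4, 127.2]
tool_rot: [3.126, -0.006, -0.314]
force: [-6.6, -12.6, 10.5]
width: 13.2
gripper_force: 60.4
```

```bash
python3 st.py
```

```text
t 12.6 rail x,y [-0.8 69.3] z 127.2 rot [179.1  -0.3 -18. ] F x,y,z [ -2.4 -14.   10.5] 13.232538532003947
```

send_rows:
  rows:
    - [[0,-0.05,0,0,0,0],[0,-0.05,0,0,0,0]]

```text
clock: 12.8
eef_pos: [496.9, -280.0, 127.0]
tool_rot: [3.139, -0.004, -0.311]
force: [-4.4, -0.9, 18.7]
width: 13.0
gripper_force: 62.1
```

```bash
python3 st.py
```

```text
t 12.8 rail x,y [-0.6 76. ] z 127.0 rot [179.8  -0.2 -17.8] F x,y,z [-3.9 -2.2 18.7] 12.999191176082237
```

send_rows:
  rows:
    - [[0,-0.05,0,0,0,0],[0,-0.05,0,0,0,0]]

```text
clock: 13.0
eef_pos: [497.2, -279.1, 127.0]
tool_rot: [3.139, -0.004, -0.31]
force: [-4.9, -0.4, 17.4]
width: 13.3
gripper_force: 61.8
```

```bash
python3 st.py
```

```text
t 13.0 rail x,y [-0.6 77. ] z 127.0 rot [179.8  -0.2 -17.7] F x,y,z [-4.5 -1.8 17.4] 13.260222427420574
```

The slide has jumped forward, so it is past the crest. I check it against the head in a close picture.

send_rows:
  rows:
    - [[0,0.1,-0.1,0,0,0],[0,0.2,-0.15,0,0,0],[0,0.2,-0.15,0,0,0]]

```text
clock: 13.3
eef_pos: [497.2, -279.3, 127.1]
tool_rot: [3.141, -0.002, -0.309]
force: [-1.4, 0.1, 7.9]
width: 13.3
gripper_force: 60.3
```

```bash
python3 st.py; python3 - <<'E'
from h import *
from cell import ctrl
s=ctrl.read_state()
d=ctrl.get_image("wrist"); d["E"]=wristE(s,d);d["s"]=s;np.save("pics/w6.npy",d,allow_pickle=True)
for n in("top","side"): q=ctrl.get_image(n); np.save(f"pics/{n}1.npy",q,allow_pickle=True)
v=q["pixels"][170:300,210:340,::-1]
w=d["pixels"][60:300,80:400,::-1]
cv2.imwrite("pics/w6.png",np.hstack([cv2.resize(w,(480,360),interpolation=cv2.INTER_CUBIC),cv2.resize(v,(320,320),interpolation=cv2.INTER_CUBIC)[:360] if 0 else cv2.copyMakeBorder(cv2.resize(v,(320,320),interpolation=cv2.INTER_CUBIC),0,40,0,0,cv2.BORDER_CONSTANT)]))
E
```

```text
t 13.3 rail x,y [-0.6 76.8] z 127.1 rot [ 1.80e+02 -1.00e-01 -1.77e+01] F x,y,z [-1.4 -0.3  7.9] 13.292861963341727
```

View pics/w6.png

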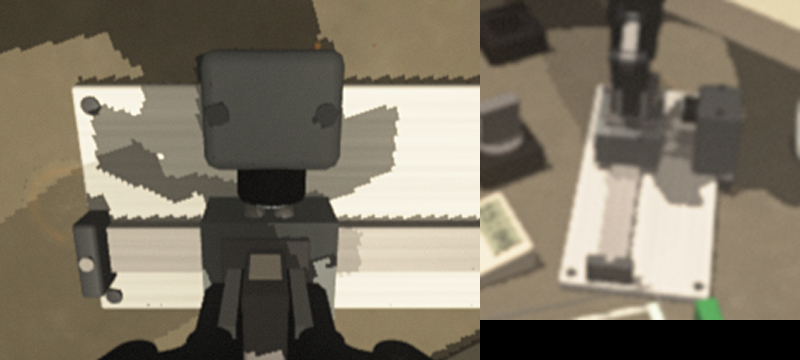

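The composite shows the slide's near edge at crop columns 203–338, the lens at 238–305, and the head centre at about 272, so the slide stands opposite the lens. Next I quantify this from the pixels.

```bash
python3 - <<'E'
from h import *
d=cam("w6"); E=d["E"]; g=cv2.GaussianBlur(cv2.cvtColor(d["pixels"],cv2.COLOR_RGB2GRAY),(3,3),0).astype(int)
S=np.array([474.5,-352.7]); a=np.radians(72.4); y=np.array([np.cos(a),np.sin(a)]); x=np.array([y[1],-y[0]])
f=lambda p:np.round([(p[:2]-S)@x,(p[:2]-S)@y],1)
def edges(r,lo,hi,z,th=18):
    dg=np.abs(np.diff(g[r])) ; c=[i for i in range(lo,hi) if dg[i]>th and dg[i]==dg[max(0,i-2):i+3].max()]
    print("row",r,[(i+.5,int(dg[i]),f(onz(d,(i+.5,r),z,E)).tolist()) for i in c])
print("slide z48"); [edges(r,205,318,48) for r in (222,226,230,236)]
print("slide side face z~40"); [edges(r,205,318,44) for r in (200,206)]
print("lens z~58"); [edges(r,225,295,58) for r in (176,182,188)]
print("head z72"); [edges(r,205,318,72) for r in (105,130,150,160)]
E
```

```text
slide z48
row 222 [(213.5, 55, [17.1, 99.6]), (304.5, 37, [17.0, 50.1])]
row 226 [(213.5, 54, [14.7, 99.7]), (304.5, 41, [14.6, 50.0])]
row 230 [(213.5, 51, [12.3, 99.8]), (246.5, 19, [12.3, 81.7]), (304.5, 48, [12.2, 49.9])]
row 236 [(214.5, 49, [8.7, 99.5]), (246.5, 20, [8.6, 81.8]), (266.5, 20, [8.6, 70.7]), (288.5, 38, [8.6, 58.6]), (296.5, 29, [8.5, 54.1]), (304.5, 44, [8.5, 49.7])]
slide side face z~40
row 200 [(215.5, 63, [28.4, 98.5]), (301.5, 74, [28.3, 51.7])]
row 206 [(304.5, 24, [24.8, 49.9])]
lens z~58
row 176 [(237.5, 50, [45.8, 85.3]), (283.5, 46, [45.7, 63.2])]
row 182 [(237.5, 34, [42.7, 85.4]), (283.5, 48, [42.7, 63.1])]
row 188 [(237.5, 27, [39.7, 85.5]), (283.5, 37, [39.6, 63.0])]
head z72
row 105 [(309.5, 27, [79.0, 54.9])]
row 130 [(307.5, 71, [69.2, 55.2])]
row 150 [(214.5, 30, [61.0, 93.8]), (306.5, 28, [60.9, 55.1])]
row 160 [(215.5, 37, [56.7, 93.6]), (306.5, 29, [56.6, 54.9])]
```

The slide centre is at 74.8 against 74.3 for the lens and head, so it is in the notch within measuring error. I ease off the remaining push and probe gently.

send_rows:
  rows:
    - [[0,0.05,0,0,0,0],[0,0.1,0,0,0,0],[0,0.1,0,0,0,0]]

```text
clock: 13.75
eef_pos: [497.1, -279.7, 127.1]
tool_rot: [-3.141, -0.002, -0.308]
force: [-0.5, 1.7, 8.7]
width: 13.0
gripper_force: 60.4
```

```bash
cat > ed.py <<'E'
from h import *
from cell import ctrl
s=ctrl.read_state(); d=ctrl.get_image("wrist"); E=wristE(s,d); g=cv2.GaussianBlur(cv2.cvtColor(d["pixels"],cv2.COLOR_RGB2GRAY),(3,3),0).astype(int)
cv2.imwrite("pics/w7.png",d["pixels"][:,:,::-1])
S=np.array([474.5,-352.7]); a=np.radians(72.4); y=np.array([np.cos(a),np.sin(a)])
def mid(r,l,h,z):
    dg=np.abs(np.diff(g[r])); e=[]
    for lo,hi in (l,h):
        w=dg[lo:hi]; k=np.argmax(w)+lo; n=dg[k-1:k+2]; c=k+.5+(n[2]-n[0])/(2*(2*n[1]-n[0]-n[2])+1e-9)
        e.append((onz(d,(c,r),z,E)[:2]-S)@y)
    return np.mean(e),e[0]-e[1]
for nm,rs,l,h,z in (("slide",(222,226,230),(207,222),(298,312),48),("lens",(176,180,184),(230,245),(276,291),58)):
    print(nm,np.round(np.mean([mid(r,l,h,z) for r in rs],0),2))
E
python3 st.py; python3 ed.py
```

```text
t 13.75 rail x,y [-0.6 76.4] z 127.1 rot [-1.80e+02 -1.00e-01 -1.77e+01] F x,y,z [-1.   1.5  8.7] 13.013752947976446
slide [74.52 49.59]
lens [74.24 22.14]
```

send_rows:
  rows:
    - [[0,0.1,0,0,0,0],[0,0.15,0,0,0,0],[0,0.15,0,0,0,0]]

```text
clock: 14.1
eef_pos: [496.8, -280.7, 127.1]
tool_rot: [-3.14, -0.002, -0.308]
force: [0.4, 2.7, 10.1]
width: 12.9
gripper_force: 60.4
```

```bash
python3 st.py; python3 ed.py
```

```text
t 14.1 rail x,y [-0.5 75.4] z 127.1 rot [-1.799e+02 -1.000e-01 -1.760e+01] F x,y,z [-0.4  2.7 10.1] 12.946069260950118
slide [73.6  49.63]
lens [74.2  22.13]
```

send_rows:
  rows:
    - [[0,-0.08,0,0,0,0],[0,-0.16,0,0,0,0],[0,-0.16,0,0,0,0],[0,-0.16,0,0,0,0]]

```text
clock: 14.55
eef_pos: [496.9, -280.3, 127.1]
tool_rot: [3.141, -0.002, -0.309]
force: [-0.3, -0.5, 7.5]
width: 13.0
gripper_force: 60.2
```

```bash
python3 st.py; python3 ed.py
```

```text
t 14.55 rail x,y [-0.6 75.8] z 127.1 rot [ 1.799e+02 -1.000e-01 -1.770e+01] F x,y,z [-0.1 -0.5  7.5] 13.040207489639837
slide [73.76 49.62]
lens [74.23 22.03]
```

send_rows:
  rows:
    - [[0,-0.05,0.03,0,0,0],[0,-0.1,0.03,0,0,0],[0,-0.1,0.03,0,0,0],[0,-0.1,0.03,0,0,0],[0,-0.1,0.03,0,0,0]]

```text
clock: 15.1
eef_pos: [497.0, -279.9, 127.1]
tool_rot: [3.14, -0.003, -0.309]
force: [-0.7, 0.2, 9.0]
width: 13.3
gripper_force: 60.5
```

```bash
python3 st.py; python3 ed.py
```

```text
t 15.1 rail x,y [-0.6 76.2] z 127.1 rot [179.9  -0.2 -17.7] F x,y,z [-0.8 -0.1  9. ] 13.260974428952414
slide [74.05 49.61]
lens [74.2 22.1]
```

View pics/w7.png

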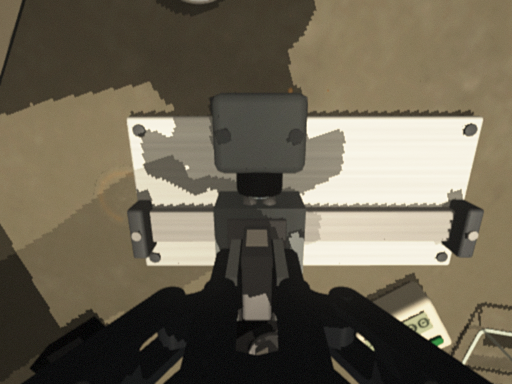

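The picture shows the slide (215–304) centred under the lens at (260,185), with the block seated and held. The slide is within 0.2 mm of the lens and the force along the rail is about 0, so I hand the job in.

```bash
python3 -c "
from cell import ctrl
print(ctrl.finish_job())"
```

```text
the job is handed in; nothing more can be done
None
```

The job is handed in: the rectangular reference block is seated in the slide, the slide clicked past the crest and stands within about 0.2 mm of the lens centre by the wrist camera, and the fingers still hold the block; robot clock about 15 s.

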